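# Tare the weighing dish on the bench balance, then load the bottle

## Task

Weigh the orange-capped bottle: set the empty steel dish gently on the balance pan with its upright grip toward the display, slide it straight back until it is fully home, square against the sprung rubber stop with both orange feeler pins pushed fully in (a light push, about 5 N and never over 15 N), and let go of it. Then press the red tare key gently, hold it down for a full second and release it, and only after that stand the orange-capped bottle upright in the dish. Leave the dish home against the stop, do not press the key again, and leave the blue- and red-capped bottles alone.

Things in the scene. Friction and masses are not known exactly. Their poses are not given: they have to be found in the camera images.
- balance: White bench balance fixed to the worktop, 240 (x) by 210 (y) mm. Origin: centre of its underside, on the worktop. Its x axis points from the display (front, towards the robot) back to the stop, y to the left, z up. The red tare key is on the front console at x = -93, y = -75 mm. Two orange feeler pins, 28 mm left and right of the stop's middle, stand 4 mm out of its face; 0.3 N each pushes them in.
- pan_top (a point): Centre of the unloaded top face of the balance's flat steel pan, 58 mm above the worktop. Axes as the balance's. The pan is rimless, reaches 82 mm in x and 88 mm in y from here, and gives 1 mm per 4 N of load (6 mm at most; over 25 N is damage). The stop stands over its back edge.
- stop_nominal (a point): Nominal middle of the face (looking to -x, balance axes) of the black sprung rubber stop pad, 84 mm wide (y), 61 to 83 mm above the worktop. The stop is adjustable: its true face lies up to 14 mm nearer or farther in x, which no reading tells; find it by feel. 7 N moves the pad back 1 mm; it ends hard after 6 mm. Over 15 N is damage.
- tare_key (a joint): Red round tare key: 0 up, grows as it is pressed down, 0.006 m fully down, at which its spring pushes back 6 N (1 N per mm). It counts as pressed from 3 mm; it springs back up by itself. More than 15 N on it is damage.
- tare_key_top (a point): Centre of the top face of the tare key.
- dish: Empty open steel weighing dish, 110 (x) by 100 (y) by 22 mm high, walls and floor 3 mm, about 0.3 kg, loose. Origin: centre of its underside. On its front wall (x = -55 mm) stands a black upright grip, 16 mm thick (x), 26 mm wide (y), from 18 to 62 mm above the underside: pinch it from above. The opposite wall (x = +55 mm) goes against the stop.
- dish_grip (a point): Point on the axis of the dish's black grip, 45 mm above the dish's underside, 17 mm below the grip's top. Axes as the dish's.
- orange_bottle_center (a point): Orange-capped screw-cap bottle, standing: 55 mm diameter, 92 mm tall, about 0.16 kg. This point is on its axis, half-way up (46 mm above its base). The cap is 34 mm in diameter and takes up the top 20 mm. z up along the bottle.
- blue_bottle_center (a point): Blue-capped bottle, 55 mm diameter, 102 mm tall, standing; the point half-way up on its axis. To be left alone.
- red_bottle_center (a point): Red-capped bottle, 55 mm diameter, 108 mm tall, standing; the point half-way up on its axis. To be left alone.

How it is judged:
On the way, in this order (a step that is already met when the one before it is completed fails the run):
1. the empty dish stands on the pan, grip to the front, both feeler pins pushed in nearly flush (3 of their 4 mm), and has been let go of (contact force between dish and feeler_left above 0.2 N and contact force between dish and feeler_right above 0.2 N and x of dish_grip in the frame of balance below 0.01 m and angle between dish's own z axis and vertical below 0.03 rad and z of dish in the frame of balance between 0.053 and 0.061 m and contact force between the fingers and dish below 0.05 N and horizontal distance between orange_bottle_center and dish above 0.07 m), for 0.2 s.
2. the tare key is held down at least 3 mm for 0.8 s while the empty dish stays home (value of joint tare_key above 0.003 m and contact force between dish and feeler_left above 0.2 N and contact force between dish and feeler_right above 0.2 N and contact force between the fingers and dish below 0.05 N and horizontal distance between orange_bottle_center and dish above 0.07 m), for 0.8 s.
At the end, for the whole second after the job is handed in: The dish stands flat on the pan with its grip to the front and both feeler pins pushed in nearly flush (3 of their 4 mm); the orange-capped bottle stands upright (within 3 degrees) on the dish's floor, within 40 mm of its middle; the tare key is up and everything is at rest (contact force between dish and feeler_left above 0.2 N and contact force between dish and feeler_right above 0.2 N and x of dish_grip in the frame of balance below 0.01 m and z of dish in the frame of balance between 0.053 and 0.061 m and horizontal distance between orange_bottle_center and dish below 0.04 m and angle between orange_bottle_center's own z axis and vertical below 0.05 rad and z of orange_bottle_center in the frame of dish between 0.046 and 0.052 m and value of joint tare_key below 0.0015 m and linear speed of each of orange_bottle, dish below 0.01 m/s); the robot touches nothing.
It fails at once if the stop pad is pushed with more than 15 N (contact force between anything else and stop_pad above 15 N).
It fails at once if the tare key is pushed with more than 15 N (contact force between anything else and tare_key above 15 N).
It fails at once if the dish is banged or pressed on the balance with more than 25 N (contact force between dish and balance above 25 N).
It fails at once if the tare key is pressed once the bottle stands over the dish (value of joint tare_key above 0.003 m and horizontal distance between orange_bottle_center and dish below 0.05 m).
It fails at once if the orange-capped bottle is tipped over, or the blue- or red-capped bottle is moved more than 20 mm (distance of any of blue_bottle_center, red_bottle_center from where it was at the start of the episode above 0.02 m or angle between orange_bottle_center's own z axis and vertical above 0.6 rad).
It also fails if it takes over 72 s, if anything falls off the work surface, if the arm or the gripper's body presses on something with over 40 N, if the wrist force passes 120 N, or if a joint passes its speed limit or range.

## Robot

A 6-joint arm with a two-finger parallel gripper is mounted at the origin on a cart in front of the work surface, level with it; the furniture and walls round the work are solid. World frame = base frame: x ahead of the robot, y to its left, z up, the work surface at z = 0. Lengths are in m, angles in rad, forces in N, time in s.
With the tool pointing down it reaches from about 0.375 to 0.825 m from the base axis. Payload 5.5 kg.
Tool frame: the origin (TCP) lies midway between the tips of the shut fingers; the grasp point (between the pads) lies behind it (r.tcp_to_grasp is the z of the grasp point in the tool frame, in m); z points along the fingers, y is the line along which they close (so a half turn about z gives the same grasp; the last joint's range is limited). The gripper opens to 85 mm and grips with 20 to 120 N. Pads are 22 mm wide; open, the fingers measure 114 mm over their backs; the gripper's body (76 mm by 85 mm) begins 54 mm behind the grasp point. The pads swing forward as they close: fully open they stand 13 mm farther back than shut.
Start: joints at [1.256, 0.314, -0.047, 1.21, 0, 1.571], TCP at [0.186, 0.571, 0.231] pointing down, gripper open.
Joint ranges: [-2.67, 2.67], [-0.69, 1.73], [-1.03, 1.25], [-2.08, 2.16], [-1.42, 1.45], [-3.14, 3.14]. Speed limits (rad/s): [2.39, 2.39, 3.01, 3.14, 3.14, 3.14].

## Interface

Orientations are given as a unit quaternion [x, y, z, w].
In Python, from workcell import r gives the robot as it stands. The module is installed in compiled form; this text tells all that it offers.
- The arm moves only by the tool step_arm, never from a script. Its argument "moves" is a list of rows, each a list of 3 entries, a list of its own where there are three numbers: the shift along the tool's x, y, z in m, then the turn about the tool's z in degrees, then the opening, from 0 (shut) to 1 (fully open). In form: [[[tx, ty, tz], yaw, hand], ...]. A call has 1 to 5 rows; each row is the pose to reach, as a shift and turn from the pose commanded when the call began, along the tool's axes at that moment; what a row does not reach only later rows make up. A row lasts 1/12 s, in which the tool goes at most 41.7 mm and 7.16 degrees, less where a joint would pass 70% of its speed; a pose out of reach is approached as far as the arm can. A call with a gripper value outside its range is refused whole. The fingers move at their own pace and stop on an object; "squeeze" is the grip in N (left out, the last holds). Time passes only in rows, so rows that repeat a pose let the fingers close. It gives the time, the measured TCP pose, the force, the opening and the grip force at its end, in the units of the state.
- r.get_obs(): the state, without advancing time (a new reading comes with each control period).
- r.capture(name): name is "side" or "top"; returns a dict with "frame" (384x512x3 uint8, red, green, blue), "intrinsics" (3x3 intrinsics, pixels), "xyz" and "attitude" of the camera in the world. Camera axes: x right, y down, z forward; pixel columns grow to the right and rows downward; lengths in m; the calibration is good to about 2 mm. A picture is of the moment at which its call begins. There is no depth.
- r.close_job(): hands the job in; it is judged then, once.
Trained networks look in the newest picture that a camera, given by its name, has taken for a name from the list of things; names that differ only in an ending like _2 or _b are one class to them, and where a whole thing is asked for, a point or a joint stands for the part that bears it (a point fixed in the world has none). Each returns a list of dicts, best first, with "confidence" (0 to 1); they miss things now and then, are a little off and sometimes report something else, mostly with a low value. They report only what shows in the picture. A call takes as long as a camera call.
- r.boxes_of(camera, target): "point" ([x, y, z] in m, in world coordinates, good to about 4 mm: the middle of the surface that is visible of it).
- r.regions_of(camera, target): "mask" (384x512 bool, what is visible of it).
- r.place_of(camera, target): "point" ([x, y, z] in m, in world coordinates, good to about 4 mm: a listed point, or the origin of a listed thing).
The state is a dict: "t": time; "joints": joint angles; "qvel": joint speeds; "effort": joint torques, N m; "tool_pos": TCP position; "eef_rot": TCP orientation; "force": force on the tool from outside, world axes, zero at the start; "moment": the same for the moment, N m; "opening": finger opening in m; "finger_force": force on a finger pad.
Only numpy, scipy, OpenCV 4.12 (cv2) and the standard library are available. Lean on these libraries where they do the work, as an engineer would, in place of code of your own. Each camera call takes 0.05 s, during which the arm holds its last target. There are 200 camera calls.

## Working session

There is one attempt and no reset: what is moved stays moved. The work goes in short steps, Python scripts to look and compute and a tool call to move; the robot and the scene stay as the last step left them, time stands still between calls to the robot, and variables do not carry over. Pictures are saved under pics/ and viewed, at most 10 in all, crops included, and the job is handed in when it is done.

Besides the shell and the picture viewer there is one more tool, called after ">>>" as a command line: name --argument value ..., lists and objects as JSON in quotes. step_arm: Moves the arm, as the interface text tells. Its arguments: {"type":"object","properties":{"moves":{"type":"array"},"squeeze":{"type":"number"}},"required":["moves"]}

```bash
mkdir -p pics
cat > h.py <<'E'
import numpy as np, cv2
from scipy.spatial.transform import Rotation as R
from workcell import r
def snap(c,n):
    d=r.capture(c); cv2.imwrite(f'pics/{n}.png',cv2.cvtColor(d['frame'],cv2.COLOR_RGB2BGR)); return d
def st():
    o=r.get_obs(); print({k:np.round(o[k],4).tolist() for k in('t','tool_pos','eef_rot','force','opening','finger_force','joints')}); return o
E
python3 - <<'E'
from h import *
st(); print(r.tcp_to_grasp)
print(R.from_quat(r.get_obs()['eef_rot']).as_matrix().round(3))
for c in('side','top'):
    d=snap(c,c+'0'); print(c,np.round(d['xyz'],3),d['attitude'],d['intrinsics'].__repr__())
    for t in('balance','pan_top','stop_nominal','tare_key_top','dish','dish_grip','orange_bottle_center','blue_bottle_center','red_bottle_center'):
        try: print(t,[(np.round(x['point'],3).tolist(),round(x['confidence'],2)) for x in r.place_of(c,t)[:3]])
        except Exception as e: print(t,e)
a=cv2.imread('pics/side0.png');b=cv2.imread('pics/top0.png')
E
```

```text
{'t': 0.0, 'tool_pos': [0.1856, 0.57, 0.2304], 'eef_rot': [0.1568, 0.9876, -0.0009, -0.0001], 'force': [-0.0527, -0.3053, -0.2279], 'opening': 0.0858, 'finger_force': 0.0, 'joints': [1.256, 0.3143, -0.0481, 1.2102, -0.0, 1.5709]}
-0.0187
[[-0.951  0.31  -0.001]
 [ 0.31   0.951 -0.002]
 [-0.    -0.002 -1.   ]]
side [ 0.321 -0.822  0.704] [ 0.88009548 -0.10573896  0.06192369 -0.45871198] array([[365.2511091 ,   0.        , 259.20368803],
       [  0.        , 365.2511091 , 185.13079297],
       [  0.        ,   0.        ,   1.        ]])
balance [([0.552, -0.024, -0.001], 0.82)]
pan_top [([0.575, -0.022, 0.058], 0.79)]
stop_nominal [([0.649, -0.025, 0.072], 0.8)]
tare_key_top [([0.452, 0.238, 0.054], 0.71), ([0.46, -0.094, 0.068], 0.39)]
dish [([0.527, -0.284, -0.001], 0.87)]
dish_grip [([0.477, -0.268, 0.045], 0.56)]
orange_bottle_center [([0.599, 0.29, 0.05], 0.68), ([0.573, -0.025, 0.056], 0.59)]
blue_bottle_center [([0.452, 0.238, 0.049], 0.76)]
red_bottle_center [([0.474, 0.375, 0.056], 0.62)]
top [0.406 0.03  1.196] [-0.69553502  0.71608867 -0.03659196  0.04592475] array([[353.65165442,   0.        , 258.63229082],
       [  0.        , 353.65165442, 199.33394187],
       [  0.        ,   0.        ,   1.        ]])
balance [([0.555, -0.022, 0.002], 0.83)]
pan_top [([0.577, -0.023, 0.059], 0.66)]
stop_nominal [([0.644, -0.026, 0.071], 0.57)]
tare_key_top [([0.459, -0.092, 0.067], 0.45)]
dish [([0.528, -0.283, -0.001], 0.74)]
dish_grip [([0.479, -0.268, 0.042], 0.74)]
orange_bottle_center [([0.602, 0.287, 0.043], 0.78)]
blue_bottle_center [([0.455, 0.239, 0.047], 0.75)]
red_bottle_center [([0.471, 0.375, 0.053], 0.65)]
```

View pics/top0.png

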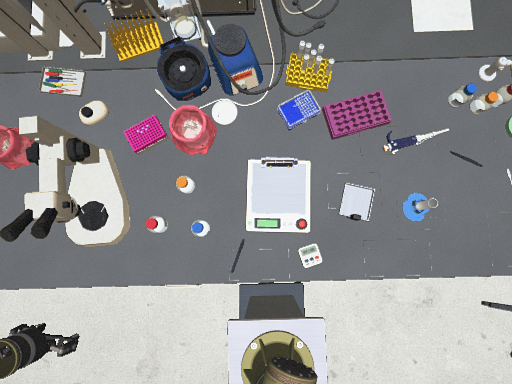

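View pics/side0.png

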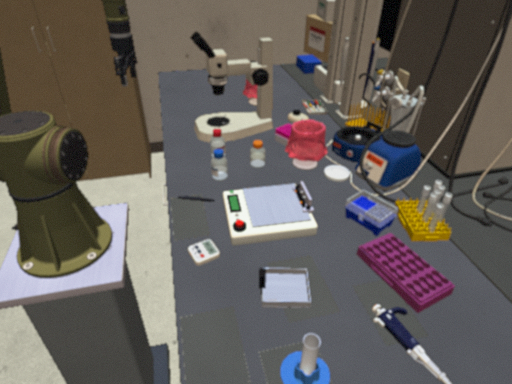

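```bash
cat >> h.py <<'E'
def plane(d,uv,z):
    K=d['intrinsics'];M=R.from_quat(d['attitude']).as_matrix()
    v=np.c_[np.asarray(uv,float),np.ones(len(uv))]@np.linalg.inv(K).T@M.T
    s=(z-d['xyz'][2])/v[:,2]; return d['xyz']+v*s[:,None]
def proj(d,p):
    M=R.from_quat(d['attitude']).as_matrix(); c=(np.atleast_2d(p)-d['xyz'])@M; q=c@d['intrinsics'].T; return q[:,:2]/q[:,2:]
def rect(d,c,t,z):
    m=r.regions_of(c,t)[0]['mask'].astype(np.uint8)
    k=max(cv2.findContours(m,0,cv2.CHAIN_APPROX_NONE)[0],key=cv2.contourArea)[:,0]
    p=plane(d,k,z)[:,:2]; q=cv2.minAreaRect((p*1000).astype(np.float32)); return q,p
def med(t,n,cams=('side','top'),near=None):
    P=[]
    for i in range(n):
        for c in cams:
            r.capture(c)
            x=[y['point'] for y in r.place_of(c,t)]
            if near is not None: x=[y for y in x if np.linalg.norm(np.array(y)-near)<.04]
            if x: P.append(x[0])
    return np.median(P,0),np.std(P,0)
E
python3 - <<'E'
from h import *
d=r.capture('top')
for t,z in(('dish',.022),('balance',.055),('pan_top',.058)):
    try: print(t,rect(d,'top',t,z)[0])
    except Exception as e: print(t,e)
d2=r.capture('side')
G={'balance':[.555,-.023,0],'pan_top':[.576,-.023,.058],'stop_nominal':[.647,-.026,.072],'tare_key_top':[.459,-.093,.067],'dish':[.528,-.283,0],'dish_grip':[.478,-.268,.045],'orange_bottle_center':[.6,.288,.046]}
for t in G: print(t,*[x.round(4) for x in med(t,3,near=np.array(G[t]))])
for n,(x0,y0,x1,y1) in {'bal':(235,145,325,240),'dish':(330,175,385,230)}.items():
    pass
f=cv2.imread('pics/top0.png')[140:245,230:390]; cv2.imwrite('pics/crop.png',cv2.resize(f,None,fx=5,fy=5,interpolation=2))
E
```

```text
dish ((525.724609375, -279.6614685058594), (105.43121337890625, 120.75244903564453), 76.69908905029297)
balance ((555.892333984375, -19.79492950439453), (210.45068359375, 244.12277221679688), 85.38790893554688)
pan_top ((555.240966796875, -19.713287353515625), (206.7945556640625, 244.76109313964844), 86.47543334960938)
balance [ 0.5564 -0.0193  0.0013] [0.0016 0.002  0.0018]
pan_top [ 0.5747 -0.0248  0.0566] [0.0013 0.0016 0.0009]
stop_nominal [ 0.6467 -0.026   0.0704] [0.0027 0.0013 0.0018]
tare_key_top [ 0.4602 -0.0932  0.0677] [0.0033 0.0021 0.0018]
dish [ 0.529  -0.2825 -0.0006] [0.0012 0.001  0.0019]
dish_grip [ 0.4792 -0.2694  0.0433] [0.0019 0.0021 0.002 ]
orange_bottle_center [0.6006 0.2894 0.0466] [0.001  0.0009 0.0018]
```

View pics/crop.png

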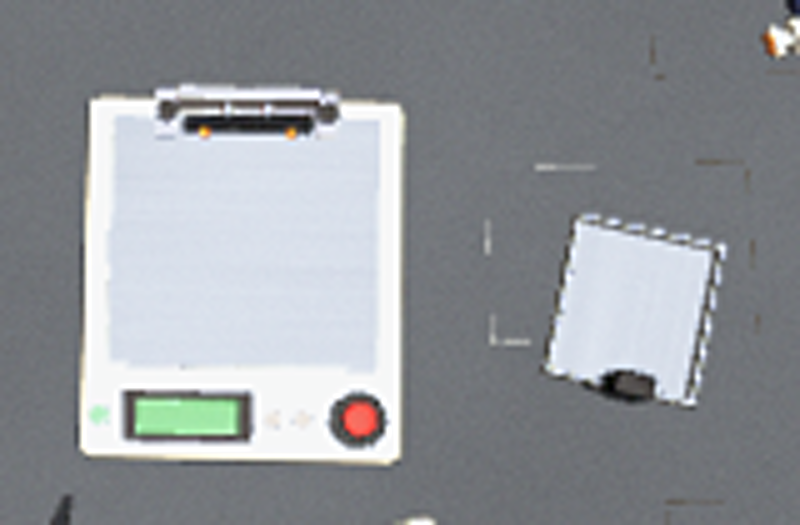

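Run:
```python
from h import *
d=r.capture('top')
full=lambda a:np.array([230,140])+(np.array(a,float)+.5)/5-.5
def fit(uv,z,model):
    w=plane(d,full(uv),z)[:,:2]; m=np.array(model)
    a=w-w.mean(0); b=m-m.mean(0)
    th=np.arctan2((b[:,0]*a[:,1]-b[:,1]*a[:,0]).sum(),(a*b).sum())
    Q=np.array([[np.cos(th),-np.sin(th)],[np.sin(th),np.cos(th)]])
    t=w.mean(0)-Q@m.mean(0); print(np.degrees(th).round(2),t.round(4),'resid mm',((w-t-m@Q.T)*1000).round(1).tolist())
fit([(112,117),(381,122),(376,372),(107,365)],.058,[(.082,.088),(.082,-.088),(-.082,-.088),(-.082,.088)])
fit([(92,98),(404,104),(400,463),(82,455)],.05,[(.12,.105),(.12,-.105),(-.12,-.105),(-.12,.105)])
fit([(580,215),(724,247),(692,405),(547,372)],.022,[(.055,.05),(.055,-.05),(-.055,-.05),(-.055,.05)])
print(plane(d,full([(206,131),(291,132)]),.072),plane(d,full([(360,420)]),.066))
print('grip top',plane(d,full([(634,383)]),.062))
f=d['frame'].astype(int); red=(f[...,0]>180)&(f[...,1]<90)&(f[...,2]<90); ys,xs=np.nonzero(red[210:235,290:315]); print(len(xs),plane(d,[(xs.mean()+290,ys.mean()+210)],.066))
```

```text
-3.08 [ 0.5745 -0.0221] resid mm [[-0.5, 0.1], [0.1, -0.2], [0.1, 1.4], [0.3, -1.3]]
-3.06 [ 0.5527 -0.0219] resid mm [[-2.4, -1.9], [-1.8, 2.0], [2.2, 2.4], [2.0, -2.5]]
-14.78 [ 0.5273 -0.2827] resid mm [[-1.3, -1.0], [-0.4, 1.2], [1.3, 1.1], [0.4, -1.3]]
[[ 6.46389921e-01  4.72809928e-04  7.20000000e-02]
 [ 6.44005132e-01 -5.44165150e-02  7.20000000e-02]] [[ 0.45714015 -0.09170608  0.066     ]]
grip top [[ 0.47587458 -0.26805213  0.062     ]]
9 [[ 0.45726512 -0.09227744  0.066     ]]
```

>>> step_arm --moves '[[[-0.03,-0.026,0],7,1],[[-0.06,-0.052,0],14,1],[[-0.09,-0.079,0],21,1],[[-0.119,-0.105,0],28,1],[[-0.148,-0.131,0],34,1]]' --squeeze 30

```text
t: 5.92
tool_pos: [0.2864, 0.3986, 0.2314]
eef_rot: [0.441, 0.897, 0.0, 0.0]
force: [0.7, 0.8, 0.3]
opening: 0.0853
finger_force: 0.0
```

>>> step_arm --moves '[[[-0.04,-0.001,0],7,1],[[-0.08,-0.002,0],14,1],[[-0.12,-0.003,0],21,1],[[-0.16,-0.003,0],28,1],[[-0.2,-0.004,0],34,1]]'

```text
t: 6.33
tool_pos: [0.4068, 0.2384, 0.2317]
eef_rot: [0.684, 0.729, 0.001, 0.0]
force: [-1.0, 1.3, -0.2]
opening: 0.0849
finger_force: 0.0
```

>>> step_arm --moves '[[[-0.039,0.007,0],4,0.6],[[-0.077,0.015,0],8,0.6],[[-0.116,0.022,0],12,0.6],[[-0.154,0.03,0],16,0.6],[[-0.193,0.037,0],18.7,0.6]]'

```text
t: 6.75
tool_pos: [0.4564, 0.0482, 0.2316]
eef_rot: [0.793, 0.609, 0.0, 0.0]
force: [1.1, -0.0, -0.5]
opening: 0.0516
finger_force: 0.0
```

```bash
cat >> h.py <<'E'
def to(x,y,z,al):
    "tool-frame shift and turn to TCP x,y,z with closing axis at azimuth al (deg), tool down"
    o=r.get_obs(); M=R.from_quat(o['eef_rot']).as_matrix()
    a=np.degrees(np.arctan2(M[1,1],M[0,1])); a=(a+90-al)%180-90
    print('t',round(o['t'],2),'pos',np.round(o['tool_pos'],4),'F',np.round(o['force'],2),'shift',np.round(M.T@(np.array([x,y,z])-o['tool_pos']),4),'turn',round(a,2),'tilt',M[:,2].round(3),'j6',round(o['joints'][5],2),'op',round(o['opening'],4))
E
python3 -c "
from h import *
to(.4765,-.2685,.12,-14.8)"
```

```text
t 6.75 pos [0.4564 0.0482 0.2316] F [ 1.15 -0.02 -0.49] shift [-0.3009  0.1009  0.1115] turn -0.12 tilt [ 0.001  0.    -1.   ] j6 1.94 op 0.0516
```

>>> step_arm --moves '[[[-0.037,0.013,0],0,0.6],[[-0.074,0.025,0],0,0.6],[[-0.112,0.038,0],0,0.6],[[-0.15,0.05,0],0,0.6],[[-0.188,0.063,0],0,0.6]]'

```text
t: 7.17
tool_pos: [0.4688, -0.1498, 0.2316]
eef_rot: [0.792, 0.611, 0.0, 0.0]
force: [1.7, -0.1, 0.2]
opening: 0.0513
finger_force: 0.0
```

>>> step_arm --moves '[[[-0.037,0.012,0.015],0,0.6],[[-0.075,0.025,0.04],0,0.6],[[-0.113,0.038,0.08],0,0.6],[[-0.113,0.038,0.11],0,0.6],[[-0.113,0.038,0.12],0,0.6]]'

```text
t: 7.58
tool_pos: [0.4751, -0.2688, 0.1069]
eef_rot: [0.793, 0.609, -0.001, -0.002]
force: [-2.1, 1.0, -0.1]
opening: 0.0517
finger_force: 0.0
```

```bash
python3 -c "
from h import *
to(.4765,-.2685,.029,-14.8)
d=snap('side','s1'); cv2.imwrite('pics/s1c.png',cv2.resize(d['frame'][200:330,190:350,::-1],None,fx=4,fy=4,interpolation=2))"
```

```text
t 7.58 pos [ 0.4751 -0.2688  0.1069] F [-2.12  1.03 -0.1 ] shift [0.0006 0.0016 0.0779] turn -0.15 tilt [-0.004  0.001 -1.   ] j6 1.32 op 0.0517
```

View pics/s1c.png

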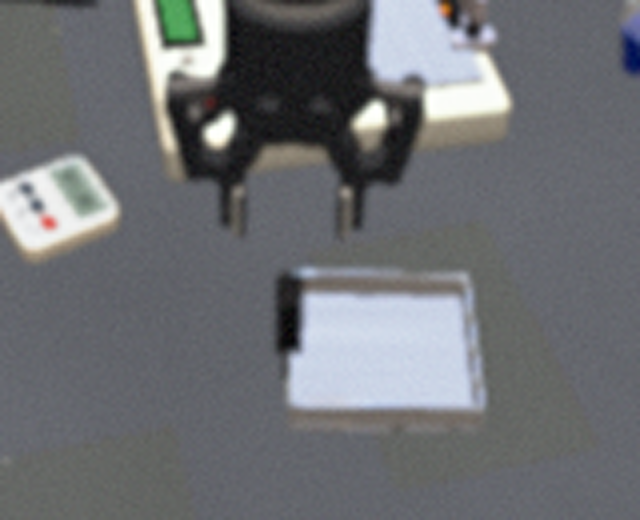

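>>> step_arm --moves '[[[0.0,0.001,0.03],0,0.6],[[0.0,0.001,0.06],0,0.6],[[0.0,0.001,0.074],0,0.6],[[0.0,0.001,0.078],0,0.6],[[0.0,0.001,0.078],0,0.6]]'

```text
t: 8.05
tool_pos: [0.4778, -0.2665, 0.0331]
eef_rot: [0.792, 0.611, -0.0, -0.001]
force: [0.5, 0.5, -0.5]
opening: 0.051
finger_force: 0.0
```

>>> step_arm --moves '[[[0,0,0],0,0.35],[[0,0,0],0,0.25],[[0,0,0],0,0.1],[[0,0,0],0,0],[[0,0,0],0,0]]' --squeeze 40

```text
t: 8.47
tool_pos: [0.4789, -0.2675, 0.035]
eef_rot: [0.792, 0.611, 0.0, 0.001]
force: [-2.5, 0.6, 6.3]
opening: 0.0156
finger_force: 40.7
```

>>> step_arm --moves '[[[0,0,0],0,0],[[0,0,0],0,0],[[0,0,0],0,0],[[0,0,0],0,0]]'

```text
t: 8.8
tool_pos: [0.479, -0.2675, 0.035]
eef_rot: [0.792, 0.611, 0.0, 0.001]
force: [-2.6, 1.5, 6.9]
opening: 0.0155
finger_force: 40.7
```

>>> step_arm --moves '[[[0,0,-0.01],0,0],[[0,0,-0.035],0,0],[[0,0,-0.07],0,0],[[0,0,-0.1],0,0],[[0,0,-0.11],0,0]]'

```text
t: 9.22
tool_pos: [0.4804, -0.2682, 0.1485]
eef_rot: [0.792, 0.611, 0.001, 0.003]
force: [0.9, -1.2, -2.0]
opening: 0.0153
finger_force: 39.6
```

```bash
python3 -c "
from h import *
to(.5146,-.0189,.147,-3.07)"
```

```text
t 9.22 pos [ 0.4804 -0.2682  0.1485] F [ 0.88 -1.15 -2.01] shift [ 0.2499 -0.0303  0.0009] turn -11.66 tilt [ 0.006 -0.003 -1.   ] j6 1.32 op 0.0153
```

>>> step_arm --moves '[[[0.015,-0.002,0],-1,0],[[0.042,-0.005,0],-2.5,0],[[0.07,-0.008,0],-4,0],[[0.098,-0.012,0],-5,0],[[0.125,-0.015,0],-6,0]]'

```text
t: 9.63
tool_pos: [0.4947, -0.1409, 0.1428]
eef_rot: [0.759, 0.651, -0.0, -0.0]
force: [-0.1, 0.0, -3.4]
opening: 0.0156
finger_force: 39.7
```

>>> step_arm --moves '[[[0.035,-0.001,0],-1.5,0],[[0.07,-0.001,0],-3,0],[[0.1,-0.002,0],-4.5,0],[[0.118,-0.002,0],-5.7,0],[[0.126,-0.002,0],-5.7,0]]'

```text
t: 10.05
tool_pos: [0.5122, -0.0148, 0.1429]
eef_rot: [0.724, 0.689, 0.0, -0.001]
force: [-0.3, -0.3, -3.6]
opening: 0.0156
finger_force: 39.6
```

>>> step_arm --moves '[[[0,0,0.0],0,0],[[0,0,0],0,0],[[0,0,0],0,0]]'

```text
t: 10.3
tool_pos: [0.5123, -0.0185, 0.1431]
eef_rot: [0.726, 0.688, -0.0, 0.0]
force: [-0.6, -0.1, -4.2]
opening: 0.0155
finger_force: 39.6
```

Run:
```python
from h import *
to(.5146,-.0189,.09,-3.07)
d=snap('side','s2'); e=r.capture('top')
a=cv2.resize(d['frame'][140:260,200:340,::-1],(700,600))[:,:420]; a=cv2.resize(d['frame'][140:250,210:330,::-1],(400,367),interpolation=2)
b=cv2.resize(e['frame'][140:245,230:330,::-1],(400,420),interpolation=2)
o=np.zeros((420,800,3),np.uint8);o[:367,:400]=a;o[:,400:]=b;cv2.imwrite('pics/c2.png',o)
```

```text
t 10.3 pos [ 0.5123 -0.0185  0.1431] F [-0.61 -0.09 -4.24] shift [-0.0002  0.0024  0.0531] turn -0.04 tilt [-0.001 -0.001 -1.   ] j6 1.59 op 0.0155
```

View pics/c2.png

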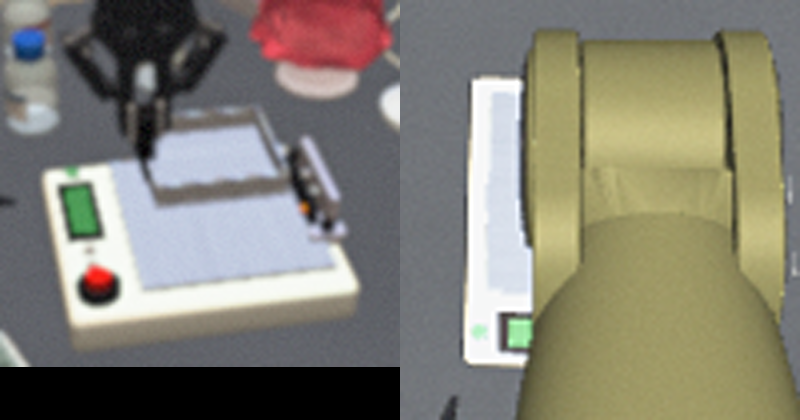

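>>> step_arm --moves '[[[0,0.002,0.015],0,0],[[0,0.002,0.03],0,0],[[0,0.002,0.038],0,0],[[0,0.002,0.042],0,0],[[0,0.002,0.044],0,0]]'

```text
t: 10.82
tool_pos: [0.5139, -0.0181, 0.0987]
eef_rot: [0.726, 0.688, -0.001, -0.0]
force: [-0.3, 0.2, -3.2]
opening: 0.0154
finger_force: 39.7
```

>>> step_arm --moves '[[[0,0,0.001],0,0],[[0,0,0.002],0,0],[[0,0,0.003],0,0],[[0,0,0.004],0,0],[[0,0,0.004],0,0]]'

```text
t: 11.23
tool_pos: [0.5148, -0.0176, 0.0955]
eef_rot: [0.726, 0.688, 0.0, 0.0]
force: [0.2, 0.0, -3.6]
opening: 0.0155
finger_force: 39.7
```

>>> step_arm --moves '[[[0,0,0.001],0,0],[[0,0,0.002],0,0],[[0,0,0.0025],0,0],[[0,0,0.0025],0,0]]'

```text
t: 11.57
tool_pos: [0.5146, -0.0176, 0.0927]
eef_rot: [0.726, 0.688, -0.0, -0.0]
force: [0.7, 1.2, -2.1]
opening: 0.0154
finger_force: 39.7
```

>>> step_arm --moves '[[[0,0,0.0005],0,0],[[0,0,0.001],0,0],[[0,0,0.001],0,0],[[0,0,0.001],0,0]]'

```text
t: 11.9
tool_pos: [0.5146, -0.0176, 0.092]
eef_rot: [0.726, 0.688, 0.0, 0.0]
force: [-1.0, 0.1, -0.5]
opening: 0.0154
finger_force: 40.1
```

>>> step_arm --moves '[[[0,0.002,0],0,0],[[0,0.004,0],0,0],[[0,0.006,0],0,0],[[0,0.008,0],0,0],[[0,0.01,0],0,0]]'

```text
t: 12.32
tool_pos: [0.5248, -0.0182, 0.0918]
eef_rot: [0.726, 0.688, -0.0, 0.0]
force: [-1.3, -0.3, -0.3]
opening: 0.0153
finger_force: 40.1
```

>>> step_arm --moves '[[[0,0.001,0],0,0],[[0,0.002,0],0,0],[[0,0.003,0],0,0],[[0,0.003,0],0,0]]'

```text
t: 12.65
tool_pos: [0.5278, -0.0183, 0.0918]
eef_rot: [0.726, 0.688, 0.0, 0.0]
force: [-0.9, 0.4, 0.1]
opening: 0.0154
finger_force: 40.1
```

>>> step_arm --moves '[[[0,0.001,0],0,0],[[0,0.001,0],0,0],[[0,0.002,0],0,0],[[0,0.002,0],0,0],[[0,0.002,0],0,0]]'

```text
t: 13.07
tool_pos: [0.5297, -0.0184, 0.0919]
eef_rot: [0.726, 0.688, 0.0, 0.0]
force: [-2.6, -0.3, -0.3]
opening: 0.0155
finger_force: 40.1
```

Run:
```python
from h import *
to(.5745,-.0221,.09,-3.07)
d=snap('side','s3'); cv2.imwrite('pics/c3.png',cv2.resize(d['frame'][160:250,230:330,::-1],(700,600),interpolation=2))
```

```text
t 13.07 pos [ 0.5297 -0.0184  0.0919] F [-2.56 -0.3  -0.26] shift [-0.0013  0.0449  0.0019] turn 0.03 tilt [ 0. -0. -1.] j6 1.59 op 0.0155
```

View pics/c3.png

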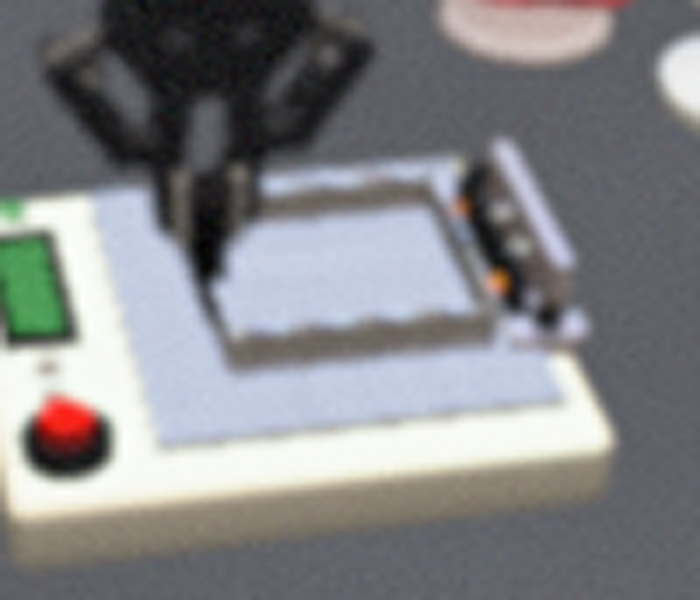

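>>> step_arm --moves '[[[0,0.001,0],0,0],[[0,0.001,0],0,0],[[0,0.002,0],0,0],[[0,0.002,0],0,0],[[0,0.002,0],0,0]]'

```text
t: 13.53
tool_pos: [0.5317, -0.0185, 0.0918]
eef_rot: [0.726, 0.688, 0.0, 0.0]
force: [-0.7, 0.2, -0.4]
opening: 0.0153
finger_force: 40.1
```

>>> step_arm --moves '[[[0,0.001,0],0,0],[[0,0.001,0],0,0],[[0,0.001,0],0,0],[[0,0.001,0],0,0]]'

```text
t: 13.87
tool_pos: [0.5327, -0.0186, 0.0918]
eef_rot: [0.726, 0.688, 0.0, 0.0]
force: [-1.6, -0.8, 0.5]
opening: 0.0155
finger_force: 40.1
```

>>> step_arm --moves '[[[0,0.001,0],0,0],[[0,0.001,0],0,0],[[0,0.001,0],0,0],[[0,0.001,0],0,0]]'

```text
t: 14.2
tool_pos: [0.5336, -0.0186, 0.0918]
eef_rot: [0.726, 0.688, -0.0, 0.0]
force: [-1.2, 0.3, -0.3]
opening: 0.0152
finger_force: 40.1
```

>>> step_arm --moves '[[[0,0.001,0],0,0],[[0,0.001,0],0,0],[[0,0.001,0],0,0],[[0,0.001,0],0,0]]'

```text
t: 14.53
tool_pos: [0.5346, -0.0186, 0.0918]
eef_rot: [0.726, 0.688, 0.0, 0.0]
force: [-1.4, -0.2, -0.2]
opening: 0.0153
finger_force: 40.1
```

>>> step_arm --moves '[[[0,0.001,0],0,0],[[0,0.001,0],0,0],[[0,0.001,0],0,0],[[0,0.001,0],0,0]]'

```text
t: 14.87
tool_pos: [0.5356, -0.0187, 0.0918]
eef_rot: [0.726, 0.688, 0.0, 0.0]
force: [-3.1, -0.9, -0.9]
opening: 0.0152
finger_force: 40.1
```

>>> step_arm --moves '[[[0,0.0005,0],0,0],[[0,0.001,0],0,0],[[0,0.001,0],0,0],[[0,0.001,0],0,0]]'

```text
t: 15.2
tool_pos: [0.5365, -0.0188, 0.0918]
eef_rot: [0.726, 0.688, -0.0, -0.0]
force: [-2.9, -0.1, 0.3]
opening: 0.0155
finger_force: 40.2
```

>>> step_arm --moves '[[[0,0.0005,0],0,0],[[0,0.001,0],0,0],[[0,0.001,0],0,0],[[0,0.001,0],0,0]]'

```text
t: 15.53
tool_pos: [0.5369, -0.0188, 0.0917]
eef_rot: [0.726, 0.688, -0.0, -0.0]
force: [-4.8, 1.1, 2.0]
opening: 0.0155
finger_force: 40.4
```

>>> step_arm --moves '[[[0,0.0005,0],0,0],[[0,0.0005,0],0,0],[[0,0.0005,0],0,0],[[0,0.0005,0],0,0]]'

```text
t: 15.87
tool_pos: [0.537, -0.0188, 0.0916]
eef_rot: [0.726, 0.688, -0.001, -0.001]
force: [-5.6, 0.6, 2.4]
opening: 0.0155
finger_force: 40.5
```

Run:
```python
from h import *
to(.5745,-.0221,.09,-3.07); print(np.round(r.get_obs()['moment'],3))
d=snap('side','s4'); cv2.imwrite('pics/c4.png',cv2.resize(d['frame'][170:230,270:325,::-1],(550,600),interpolation=2))
to(.5745,-.0221,.09,-3.07)
```

```text
t 15.87 pos [ 0.537  -0.0188  0.0916] F [-5.6   0.55  2.41] shift [-0.0013  0.0376  0.0015] turn 0.03 tilt [-0.002  0.    -1.   ] j6 1.59 op 0.0155
[-0.006  1.053  0.016]
t 15.92 pos [ 0.537  -0.0188  0.0916] F [-6.74  0.7   1.29] shift [-0.0013  0.0376  0.0016] turn 0.04 tilt [-0.002  0.    -1.   ] j6 1.59 op 0.0153
```

View pics/c4.png

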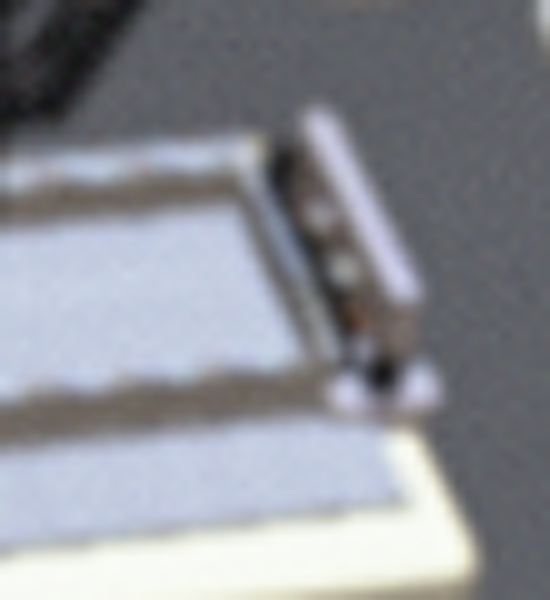

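>>> step_arm --moves '[[[0,0,0],0,0],[[0,0,0],0,0],[[0,0,0],0,0.3],[[0,0,0],0,0.5],[[0,0,0],0,0.5]]' --squeeze 20

```text
t: 16.33
tool_pos: [0.5392, -0.0189, 0.0922]
eef_rot: [0.726, 0.688, 0.001, 0.001]
force: [0.4, 0.1, -0.2]
opening: 0.0427
finger_force: 0.0
```

>>> step_arm --moves '[[[0,0,0],0,0.55],[[0,0,-0.002],0,0.55],[[0,0,-0.01],0,0.55],[[0,0,-0.03],0,0.55],[[0,0,-0.065],0,0.55]]'

```text
t: 16.75
tool_pos: [0.5355, -0.0188, 0.155]
eef_rot: [0.726, 0.688, -0.002, -0.002]
force: [0.3, 0.6, -0.1]
opening: 0.047
finger_force: 0.0
```

Run:
```python
from h import *
to(.457,-.0922,.16,-3.07)
d=snap('side','s5'); cv2.imwrite('pics/c5.png',cv2.resize(d['frame'][160:250,230:330,::-1],(660,600),interpolation=2))
```

```text
t 16.75 pos [ 0.5355 -0.0188  0.155 ] F [ 0.29  0.57 -0.05] shift [-0.0775 -0.0745 -0.0046] turn 0.03 tilt [-0.006  0.    -1.   ] j6 1.59 op 0.047
```

View pics/c5.png

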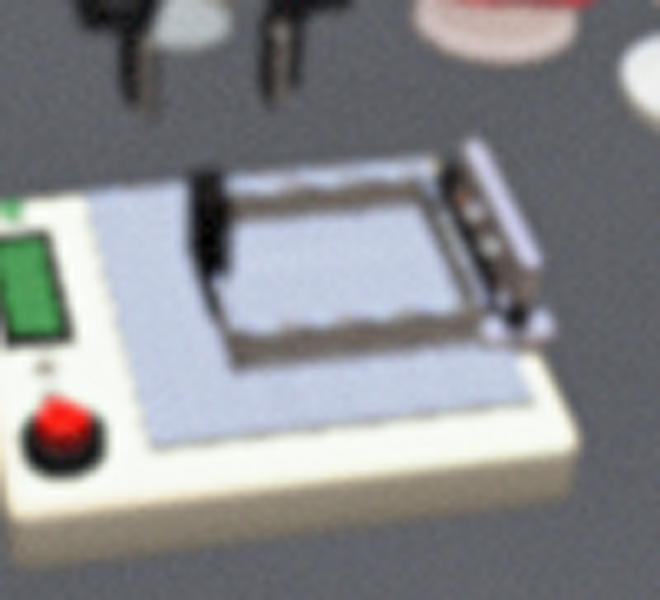

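>>> step_arm --moves '[[[-0.02,-0.02,-0.005],0,0],[[-0.04,-0.04,-0.005],0,0],[[-0.06,-0.06,-0.005],0,0],[[-0.073,-0.07,-0.005],0,0],[[-0.077,-0.074,-0.005],0,0]]'

```text
t: 17.22
tool_pos: [0.4588, -0.0932, 0.1626]
eef_rot: [0.726, 0.687, -0.0, 0.0]
force: [0.4, -0.5, -0.3]
opening: -0.0002
finger_force: 0.0
```

>>> step_arm --moves '[[[0,0,0.02],0,0],[[0,0,0.045],0,0],[[0,0,0.065],0,0],[[0,0,0.072],0,0],[[0,0,0.072],0,0]]'

```text
t: 17.63
tool_pos: [0.4592, -0.0913, 0.0886]
eef_rot: [0.725, 0.688, -0.001, -0.001]
force: [-0.1, -0.8, 0.1]
opening: -0.0
finger_force: 0.0
```

Run:
```python
from h import *
to(.4575,-.0917,.072,-3.07)
```

```text
t 17.63 pos [ 0.4592 -0.0913  0.0886] F [-0.14 -0.81  0.15] shift [-0.0005 -0.0016  0.0166] turn 0.05 tilt [-0.003  0.001 -1.   ] j6 1.43 op -0.0
```

>>> step_arm --moves '[[[0,-0.0015,0.006],0,0],[[0,-0.0015,0.012],0,0],[[0,-0.0015,0.016],0,0],[[0,-0.0015,0.018],0,0],[[0,-0.0015,0.018],0,0]]'

```text
t: 18.05
tool_pos: [0.4586, -0.0917, 0.0717]
eef_rot: [0.726, 0.688, -0.0, -0.0]
force: [-0.7, 0.6, 0.4]
opening: 0.0001
finger_force: 0.0
```

>>> step_arm --moves '[[[0,0,0.001],0,0],[[0,0,0.002],0,0],[[0,0,0.003],0,0],[[0,0,0.004],0,0],[[0,0,0.004],0,0]]'

```text
t: 18.47
tool_pos: [0.4588, -0.0918, 0.0679]
eef_rot: [0.726, 0.688, 0.0, 0.0]
force: [-0.6, -0.8, 1.8]
opening: -0.0002
finger_force: 0.9
```

>>> step_arm --moves '[[[0,0,0.001],0,0],[[0,0,0.002],0,0],[[0,0,0.003],0,0],[[0,0,0.0035],0,0],[[0,0,0.0035],0,0]]'

```text
t: 18.88
tool_pos: [0.4588, -0.0918, 0.0644]
eef_rot: [0.726, 0.688, 0.0, 0.0]
force: [0.0, -0.5, 4.1]
opening: 0.0
finger_force: 2.1
```

>>> step_arm --moves '[[[0,0,0.0005],0,0],[[0,0,0.0007],0,0],[[0,0,0.0007],0,0],[[0,0,0.0007],0,0],[[0,0,0.0007],0,0]]'

```text
t: 19.3
tool_pos: [0.4588, -0.0918, 0.0637]
eef_rot: [0.726, 0.688, 0.0, 0.0]
force: [-0.6, 0.7, 4.4]
opening: 0.0001
finger_force: 2.3
```

>>> step_arm --moves '[[[0,0,0],0,0],[[0,0,0],0,0],[[0,0,0],0,0],[[0,0,0],0,0],[[0,0,0],0,0]]'

```text
t: 19.72
tool_pos: [0.4588, -0.0918, 0.0637]
eef_rot: [0.726, 0.688, 0.0, 0.0]
force: [0.5, -0.1, 4.1]
opening: 0.0001
finger_force: 2.3
```

>>> step_arm --moves '[[[0,0,0],0,0],[[0,0,0],0,0],[[0,0,0],0,0],[[0,0,0],0,0],[[0,0,0],0,0]]'

```text
t: 20.13
tool_pos: [0.4587, -0.0918, 0.0636]
eef_rot: [0.726, 0.688, 0.0, 0.0]
force: [0.8, -0.8, 4.1]
opening: -0.0
finger_force: 2.3
```

>>> step_arm --moves '[[[0,0,-0.005],0,0],[[0,0,-0.025],0,0],[[0,0,-0.06],0,0],[[0,0,-0.1],0,0.5],[[0,0,-0.14],0,1]]'

```text
t: 20.55
tool_pos: [0.4566, -0.0913, 0.2042]
eef_rot: [0.726, 0.688, -0.001, -0.002]
force: [1.0, -0.3, 0.2]
opening: 0.0235
finger_force: 0.0
```

Run:
```python
from h import *
to(.6006,.289,.21,60)
for t in('blue_bottle_center','red_bottle_center'): print(t,med(t,1,near=np.array([.45,.3,.05])-0 if 0 else None)[0])
```

```text
t 20.55 pos [ 0.4566 -0.0913  0.2042] F [ 1.05 -0.3   0.16] shift [ 0.3874  0.1236 -0.006 ] turn -63.04 tilt [-0.004  0.001 -1.   ] j6 1.43 op 0.0235
blue_bottle_center [0.45205 0.23925 0.05175]
red_bottle_center [0.47095 0.37805 0.05645]
```

>>> step_arm --moves '[[[0.026,0.008,0],-6.5,1],[[0.053,0.016,0],-13,1],[[0.079,0.025,0],-19.5,1],[[0.106,0.033,0],-26,1],[[0.132,0.041,0],-32,1]]'

```text
t: 21.37
tool_pos: [0.5058, 0.0391, 0.2021]
eef_rot: [0.506, 0.863, -0.001, -0.001]
force: [0.7, 0.0, 0.0]
opening: 0.0858
finger_force: 0.0
```

>>> step_arm --moves '[[[0.018,0.021,0],-6.5,1],[[0.036,0.042,0],-13,1],[[0.054,0.063,0],-19.5,1],[[0.073,0.084,0],-26,1],[[0.091,0.105,0],-32,1]]'

```text
t: 21.78
tool_pos: [0.5536, 0.1696, 0.2019]
eef_rot: [0.248, 0.969, -0.001, -0.001]
force: [0.3, 0.3, 0.3]
opening: 0.0851
finger_force: 0.0
```

>>> step_arm --moves '[[[0.005,0.03,0],-6.5,1],[[0.009,0.06,0],-13,1],[[0.013,0.09,0],-19.5,1],[[0.016,0.118,0],-26,1],[[0.017,0.129,0],-26,1]]'

```text
t: 22.2
tool_pos: [0.602, 0.2924, 0.2013]
eef_rot: [0.023, 1.0, -0.0, -0.001]
force: [0.3, 0.0, 0.2]
opening: 0.0852
finger_force: 0.0
```

Run:
```python
from h import *
to(.6006,.289,.14,86.93)
```

```text
t 22.2 pos [0.602  0.2924 0.2013] F [0.34 0.04 0.23] shift [ 0.0011 -0.0034  0.0613] turn 0.39 tilt [-0.002 -0.    -1.   ] j6 0.5 op 0.0852
```

>>> step_arm --moves '[[[0.001,-0.002,0.03],0,1],[[0.001,-0.002,0.06],0,1],[[0.001,-0.002,0.09],0,1],[[0.001,-0.002,0.105],0,1],[[0.001,-0.002,0.11],0,1]]'

```text
t: 22.62
tool_pos: [0.5976, 0.2854, 0.0885]
eef_rot: [0.028, 1.0, -0.002, -0.004]
force: [-0.3, -0.7, -0.4]
opening: 0.0857
finger_force: 0.0
```

>>> step_arm --moves '[[[0,0,0.015],0,1],[[0,0,0.035],0,1],[[0,0,0.047],0,1],[[0,0,0.052],0,1],[[0,0,0.052],0,1]]'

```text
t: 23.03
tool_pos: [0.5999, 0.2868, 0.0403]
eef_rot: [0.027, 1.0, -0.001, -0.001]
force: [0.2, -0.9, 0.4]
opening: 0.0854
finger_force: 0.0
```

>>> step_arm --moves '[[[0,0,0],0,0.8],[[0,0,0],0,0.7],[[0,0,0],0,0.6],[[0,0,0],0,0.5],[[0,0,0],0,0.5]]' --squeeze 25

```text
t: 23.45
tool_pos: [0.6019, 0.2878, 0.0431]
eef_rot: [0.027, 1.0, 0.0, 0.001]
force: [-1.1, 0.1, 6.0]
opening: 0.054
finger_force: 26.4
```

>>> step_arm --moves '[[[0,0,0],0,0.4],[[0,0,0],0,0.4],[[0,0,0],0,0.4],[[0,0,0],0,0.4]]'

```text
t: 23.78
tool_pos: [0.6018, 0.2877, 0.0431]
eef_rot: [0.027, 1.0, 0.0, 0.001]
force: [-0.8, -1.5, 5.8]
opening: 0.054
finger_force: 26.4
```

>>> step_arm --moves '[[[0,0,-0.012],0,0.4],[[0,0,-0.04],0,0.4],[[0,0,-0.08],0,0.4],[[0,0,-0.12],0,0.4],[[0,0,-0.142],0,0.4]]'

```text
t: 24.2
tool_pos: [0.6023, 0.2882, 0.1891]
eef_rot: [0.026, 1.0, 0.001, 0.002]
force: [1.4, 0.1, -1.4]
opening: 0.054
finger_force: 27.3
```

Run:
```python
from h import *
to(.592,-.022,.183,86.93)
```

```text
t 24.2 pos [0.6023 0.2882 0.1891] F [ 1.43  0.07 -1.42] shift [-0.0061 -0.3103  0.0053] turn 0.04 tilt [ 0.005  0.002 -1.   ] j6 0.5 op 0.054
```

>>> step_arm --moves '[[[0,-0.015,0],0,0.4],[[-0.001,-0.045,0],0,0.4],[[-0.002,-0.08,0],0,0.4],[[-0.003,-0.115,0],0,0.4],[[-0.004,-0.15,0],0,0.4]]'

```text
t: 24.62
tool_pos: [0.5958, 0.1357, 0.183]
eef_rot: [0.026, 1.0, -0.0, -0.001]
force: [0.8, -1.2, -1.8]
opening: 0.0535
finger_force: 27.3
```

>>> step_arm --moves '[[[0,-0.035,0],0,0.4],[[-0.001,-0.07,0],0,0.4],[[-0.002,-0.105,0],0,0.4],[[-0.002,-0.14,0],0,0.4],[[-0.002,-0.16,0],0,0.4]]'

```text
t: 25.03
tool_pos: [0.589, -0.0262, 0.1831]
eef_rot: [0.028, 1.0, -0.001, -0.001]
force: [0.6, 1.3, -2.2]
opening: 0.0537
finger_force: 27.3
```

>>> step_arm --moves '[[[0,0,0],0,0.4],[[0,0,0],0,0.4],[[0,0,0],0,0.4],[[0,0,0],0,0.4]]'

```text
t: 25.37
tool_pos: [0.5903, -0.0215, 0.1833]
eef_rot: [0.026, 1.0, 0.0, -0.0]
force: [-0.7, 0.6, -2.2]
opening: 0.054
finger_force: 27.3
```

Run:
```python
from h import *
to(.592,-.022,.11,86.93)
d=snap('side','s6'); cv2.imwrite('pics/c6.png',cv2.resize(d['frame'][130:250,220:340,::-1],(600,600),interpolation=2))
```

```text
t 25.37 pos [ 0.5903 -0.0215  0.1833] F [-0.75  0.58 -2.24] shift [-0.0018 -0.0004  0.0733] turn 0.1 tilt [-0.001  0.    -1.   ] j6 0.02 op 0.054
```

View pics/c6.png

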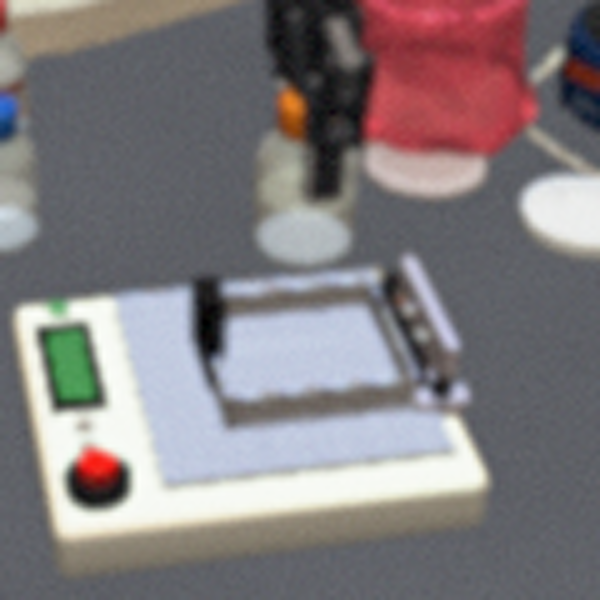

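Run:
```python
from h import *
d=r.capture('side')
for t in('orange_bottle_center','dish','dish_grip'): print(t,[(np.round(x['point'],4).tolist(),round(x['confidence'],2)) for x in r.place_of('side',t)[:2]])
full=lambda a:np.array([220,130])+(np.array(a,float)+.5)/5-.5
print('base',plane(d,full([(303,237)]),.140), 'cap',plane(d,full([(292,112)]),.222))
print('proj tool-based bottle base',(proj(d,[.5903,-.0215,.14])-[220,130])*5,'finger',(proj(d,[.5903,-.052,.19])-[220,130])*5)
```

```text
orange_bottle_center [([0.5879, -0.0166, 0.1865], 0.83)]
dish [([0.5901, -0.0257, 0.0576], 0.64)]
dish_grip [([0.5369, -0.0206, 0.1034], 0.61)]
base [[ 0.59120898 -0.01287597  0.14      ]] cap [[ 0.58091674 -0.01405582  0.222     ]]
proj tool-based bottle base [[303.91658788 243.5858098 ]] finger [[325.08091968 196.09678662]]
```

>>> step_arm --moves '[[[-0.001,-0.002,0.015],0,0.4],[[-0.001,-0.002,0.035],0,0.4],[[-0.001,-0.002,0.055],0,0.4],[[-0.001,-0.002,0.067],0,0.4],[[-0.001,-0.002,0.07],0,0.4]]'

```text
t: 26.03
tool_pos: [0.5896, -0.024, 0.1111]
eef_rot: [0.026, 1.0, 0.0, -0.002]
force: [-0.3, 0.3, -2.1]
opening: 0.0535
finger_force: 27.3
```

>>> step_arm --moves '[[[0,0,0.0015],0,0.4],[[0,0,0.003],0,0.4],[[0,0,0.0045],0,0.4],[[0,0,0.006],0,0.4],[[0,0,0.006],0,0.4]]'

```text
t: 26.45
tool_pos: [0.5918, -0.0245, 0.1081]
eef_rot: [0.026, 1.0, 0.0, 0.0]
force: [-0.0, -0.2, -1.7]
opening: 0.0537
finger_force: 27.3
```

>>> step_arm --moves '[[[0,0,0.0005],0,0.4],[[0,0,0.001],0,0.4],[[0,0,0.0015],0,0.4],[[0,0,0.0015],0,0.4]]'

```text
t: 26.78
tool_pos: [0.5914, -0.0245, 0.1061]
eef_rot: [0.027, 1.0, -0.0, 0.0]
force: [0.5, 0.9, -1.6]
opening: 0.0539
finger_force: 27.3
```

>>> step_arm --moves '[[[0,0,0.0005],0,0.4],[[0,0,0.001],0,0.4],[[0,0,0.0015],0,0.4],[[0,0,0.0015],0,0.4]]'

```text
t: 27.12
tool_pos: [0.5913, -0.0245, 0.1044]
eef_rot: [0.027, 1.0, -0.0, -0.0]
force: [-0.7, -0.1, -1.8]
opening: 0.0536
finger_force: 27.3
```

>>> step_arm --moves '[[[0,0,0.0005],0,0.4],[[0,0,0.001],0,0.4],[[0,0,0.001],0,0.4],[[0,0,0.001],0,0.4]]'

```text
t: 27.45
tool_pos: [0.5914, -0.0245, 0.1035]
eef_rot: [0.027, 1.0, 0.0, -0.0]
force: [-0.7, 0.1, -1.9]
opening: 0.0536
finger_force: 27.3
```

>>> step_arm --moves '[[[0,0,0.0005],0,0.4],[[0,0,0.001],0,0.4],[[0,0,0.001],0,0.4],[[0,0,0.001],0,0.4]]'

```text
t: 27.78
tool_pos: [0.5914, -0.0244, 0.1026]
eef_rot: [0.026, 1.0, 0.0, 0.0]
force: [0.5, -0.1, -0.8]
opening: 0.0536
finger_force: 27.5
```

>>> step_arm --moves '[[[0,0,0.0005],0,0.4],[[0,0,0.001],0,0.4],[[0,0,0.001],0,0.4],[[0,0,0.001],0,0.4]]'

```text
t: 28.12
tool_pos: [0.5915, -0.0244, 0.1019]
eef_rot: [0.026, 1.0, 0.0, 0.0]
force: [-1.3, 0.6, 2.3]
opening: 0.0538
finger_force: 27.7
```

>>> step_arm --moves '[[[0,0,-0.0007],0,0.4],[[0,0,-0.0007],0,0.68],[[0,0,-0.0007],0,0.75],[[0,0,-0.0007],0,0.9],[[0,0,-0.0007],0,1]]' --squeeze 20

```text
t: 28.53
tool_pos: [0.5915, -0.0245, 0.1022]
eef_rot: [0.027, 1.0, -0.0, 0.0]
force: [-0.0, 0.6, 0.5]
opening: 0.0848
finger_force: 0.0
```

>>> step_arm --moves '[[[0,0,0],0,1],[[0,0,-0.005],0,1],[[0,0,-0.025],0,1],[[0,0,-0.055],0,1],[[0,0,-0.09],0,1]]'

```text
t: 28.95
tool_pos: [0.5899, -0.0244, 0.1919]
eef_rot: [0.026, 1.0, 0.0, -0.002]
force: [0.4, -0.6, 0.3]
opening: 0.0855
finger_force: 0.0
```

>>> step_arm --moves '[[[0,0.01,-0.02],0,1],[[0,0.04,-0.03],0,1],[[0,0.08,-0.03],0,1],[[0,0.12,-0.03],0,1],[[0,0.14,-0.03],0,1]]'

```text
t: 29.37
tool_pos: [0.5991, 0.1191, 0.2232]
eef_rot: [0.025, 1.0, 0.001, 0.001]
force: [0.4, -0.4, 0.0]
opening: 0.0855
finger_force: 0.0
```

Run:
```python
from h import *
st()
d=snap('side','s7'); cv2.imwrite('pics/c7.png',cv2.resize(d['frame'][130:250,220:340,::-1],(600,600),interpolation=2))
for t in('orange_bottle_center','dish','dish_grip','blue_bottle_center','red_bottle_center'): print(t,[(np.round(x['point'],4).tolist(),round(x['confidence'],2)) for x in r.place_of('side',t)[:2]])
```

```text
{'t': 29.3667, 'tool_pos': [0.5991, 0.1191, 0.2232], 'eef_rot': [0.0255, 0.9997, 0.001, 0.0007], 'force': [0.3537, -0.4415, 0.0031], 'opening': 0.0855, 'finger_force': 0.0, 'joints': [0.1953, 0.3355, -0.0352, 1.1985, 0.0016, 0.2463]}
orange_bottle_center [([0.5925, -0.0221, 0.1072], 0.69)]
dish [([0.5915, -0.025, 0.0561], 0.61)]
dish_grip [([0.5357, -0.0224, 0.1002], 0.68)]
blue_bottle_center [([0.4523, 0.24, 0.0512], 0.63)]
red_bottle_center [([0.4752, 0.3759, 0.058], 0.76)]
```

View pics/c7.png

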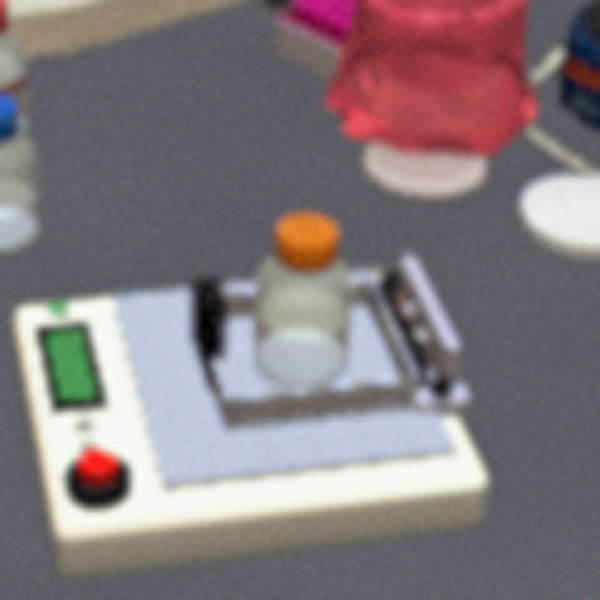

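The picture shows the bottle upright in the middle of the dish (300,310). The dish edge is flush against the stop (410,370), the key is up (98,468), and the arm is clear.

```bash
python3 -c "
from workcell import r
print(r.close_job())"
```

```text
the job is handed in; nothing more can be done
None
```

I handed the job in at about 29 s of the 72 s allowed; it gave no verdict. The dish is flush against the stop, the tare key was held for over a second and released before the bottle went in, and the last picture shows the orange-capped bottle upright in the middle of the dish with the arm clear.

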